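# Seat the rotor on the bench spinner

### The arm

A 7-joint arm with a two-finger parallel gripper is mounted at the origin on the work surface. World frame = base frame: x ahead of the robot, y to its left, z up, the work surface at z = 0. Lengths are in m, angles in rad, forces in N, time in s.
With the tool pointing down it reaches from about 0.4 to 0.85 m from the base axis. Payload 10.4 kg.
Tool frame: the origin (TCP) lies at the very end of the fingers, on their centre line; the grasp point (between the pads) lies 19 mm behind it; z points along the fingers, x is the direction in which the jaws open and shut, and the axes are right-handed (so a half turn about z gives the same grasp; the last joint's range is limited). The gripper opens to 85 mm and grips with 20 to 120 N. Pads are 22 mm wide; open, the fingers measure 114 mm over their backs; the gripper's body (76 mm by 85 mm) begins 54 mm behind the grasp point. The pads swing forward as they close: fully open they stand 13 mm farther back than shut.
Start: joints at [-1.219, 0.332, -0.065, 1.46, 0.022, 1.35, -0.088], TCP at [0.229, 0.582, 0.231] pointing down, gripper open.
Joint ranges: [-2.6, 2.6], [-0.5, 2.12], [-1.47, 1.34], [0.16, 2.42], [-1.27, 4.41], [0.06, 2.06], [-2.6, 2.6]. Speed limits (rad/s): [2.22, 2.22, 2.79, 2.79, 3.14, 3.14, 3.14].

### API

Orientations are given as a rotation vector (axis times angle).
In Python, from workcell import bot, get_image, hand_in gives the robot as it stands. The module is installed in compiled form; this text tells all that it offers.
- The arm moves only by the tool arm_command, never from a script. Its argument "moves" is a list of rows, each an object with "travel": the shift along the world's x, y, z in mm, a list of three; "rotation": the turn, a rotation vector about the world's x, y, z in degrees, a list of three; "jaw": the closure, from 0 (fully open) to 1 (shut). A call has 1 to 8 rows; each row is the pose to reach, as a shift and turn from the pose commanded when the call began; what a row does not reach only later rows make up. A row lasts 1/12 s, in which the tool goes at most 41.7 mm and 7.16 degrees, less where a joint would pass 70% of its speed; a pose out of reach is approached as far as the arm can. A call with a gripper value outside its range is refused whole. The fingers move at their own pace and stop on an object; "newtons" is the grip in N (left out, the last holds). Time passes only in rows, so rows that repeat a pose let the fingers close. It gives the time, the measured TCP pose, the force and the opening at its end, in the units of the state.
- bot.sense(): the state, without advancing time (a new reading comes with each control period).
- get_image(name): name is "side" or "top"; returns a dict with "frame" (420x560x3 uint8, red, green, blue), "depth" (420x560 float32, m along the optical axis (not along the pixel's ray), 0 where there is no reading), "vfov" (degrees; the focal length in pixels is half the picture's height over the tangent of half this angle, whatever the lens; pixels are square), "cx", "cy" (the principal point, pixels), "R" (3x3) and "t" (3): a world point X has camera coordinates R X + t. Camera axes: x right, y down, z forward; pixel columns grow to the right and rows downward; lengths in m; the calibration is good to about 2 mm. A picture is of the moment at which its call begins.
- hand_in(): hands the job in, once; it reports no verdict.
The state is a dict: "clock": time; "joints": joint angles; "joint_velocities": joint speeds; "effort": joint torques, N m; "ee_pos": TCP position; "ee_rot": TCP orientation; "force": force on the tool from outside, world axes, zero at the start; "ft_torque": the same for the moment, N m; "finger_gap": finger opening in m.
Only numpy, scipy, OpenCV 4.12 (cv2) and the standard library are available. Lean on these libraries where they do the work, as an engineer would, in place of code of your own. Each camera call takes 0.05 s, during which the arm holds its last target. There are 200 camera calls.

### The job

Take the small tube rotor out of its storage stand and fit it to the bench spinner: lower its tapered shank into the spindle, turn the rotor under a light push until its two rim notches drop over the spindle's driving dogs, then press it firmly home (about 15 N, never forcing or twisting it with anything near 60 N) and let go, leaving it level and fully down. Do not disturb the bottle, jar and beaker standing near by.

Things in the scene. Friction and masses are not known exactly. Their poses are not given: they have to be found in the camera images.
- rotor: Loose rotor, 0.3 to 0.5 kg: aluminium disc, 94 mm diameter, 10 mm thick, eight dark tube pockets; square black handle on top, tapered steel shank below. Origin on its axis at the disc's underside, z up. At first it stands in the stand, shank down the hole, disc resting on the stand's top. Its yaw varies.
- rotor_grip (a point): Where to grip the rotor: on its axis, in the upright handle, 26 x 26 mm square, flat faces looking along the rotor's x and y. 38 mm above the disc's underside, 24 mm below the handle's top, 28 mm above the disc's upper face. Axes as the rotor's.
- rotor_under (a point): Centre of the underside of the rotor's disc (its origin), where the round tapered shank begins: 40 mm long, 31 mm diameter here, 19 mm at its flat tip. Two notches, 12 mm wide and 13 mm deep radially, go right through the disc's rim at the two ends of the rotor's y axis.
- stand: Grey plastic storage stand, fixed: block of 120 x 120 mm and 60 mm height with a plain round hole of 37 mm in its middle. Origin: centre of its underside, on the bench.
- drive: The spinner's drive unit, fixed: white housing 190 mm (x) by 210 mm (y) by 90 mm high, display and knob on its -x face; the round steel spindle stands 15 mm out of its top. Origin: centre of its underside; x and y along the sides. It may stand to the left or the right of the stand.
- drive_seat (a point): Centre of the spindle's flat upper face (100 mm diameter, 105 mm above the bench), at the mouth of its upright round taper bore: 33 mm diameter at the mouth, 21 mm at 42 mm depth, open below. When home, the rotor's disc lies on this face, its shank about 1 mm clear all round. Axes are the housing's, not the spindle's.
- drive_dogs (a point): On the spindle's axis at the height of the tops of its two dogs, 7 mm above the face. Dogs: 8 mm wide, 9 mm radially, opposite, 41 mm from the axis, anywhere within 0.5 rad either way of the housing's y axis; this angle is not measured (see or feel it). The braked spindle does not turn. Notches fit within 0.045 rad; off the dogs the disc rides 7 mm high.
- bottle_mid (a point): Amber bottle, 60 mm diameter, 130 mm high, loose bystander; its middle.
- jar_mid (a point): White jar, 64 mm diameter, 80 mm high, loose bystander; its middle.
- beaker_mid (a point): Glass beaker, 72 mm diameter, 90 mm high, loose bystander; its middle.
Mind the look-alikes: they are no part of the job. What is shaped like the rotor but green or yellow is not meant.

How it is judged:
By the outcome, as a careful person would: the job done as asked, in the order asked, and still so for the second after the job is handed in, with the robot touching nothing.
It also fails if it takes over 64 s, if anything falls off the work surface, if the arm or the gripper's body presses on something with over 40 N, if the wrist force passes 120 N, or if a joint passes its speed limit or range.

## Working session

There is one attempt and no reset: what is moved stays moved. The work goes in short steps, Python scripts to look and compute and a tool call to move; the robot and the scene stay as the last step left them, time stands still between calls to the robot, and variables do not carry over. Pictures are saved under pics/ and viewed, about 8 in all and at most 12, crops included, and the job is handed in when it is done.

Besides the shell and the picture viewer there is one more tool, called after "Emit:" in YAML: its name, and indented under it one key for each argument. arm_command: Moves the arm, as the interface text tells. Its arguments: {"type":"object","properties":{"moves":{"type":"array"},"newtons":{"type":"number"}},"required":["moves"]}

```bash
mkdir -p pics; cat > h.py <<'E'
import numpy as np, cv2, math
from workcell import bot, get_image, hand_in
def grab(name, save=None):
    d=get_image(name)
    if save: np.savez('pics/'+save+'.npz',**d); cv2.imwrite('pics/'+save+'.png',d['frame'][:,:,::-1])
    return d
def world(d):
    h,w=d['depth'].shape; f=h/2/math.tan(math.radians(float(d['vfov']))/2)
    v,u=np.mgrid[:h,:w]; z=d['depth']
    P=np.stack([(u-d['cx'])/f*z,(v-d['cy'])/f*z,z],-1)
    return (P-d['t'])@d['R']   # R^T (P-t)
def pix(d,X):
    f=d['depth'].shape[0]/2/math.tan(math.radians(float(d['vfov']))/2)
    c=d['R']@np.array(X)+d['t']; return c[0]/c[2]*f+d['cx'],c[1]/c[2]*f+d['cy']
E
python3 - <<'E'
from h import *
for n in('top','side'):
    d=grab(n,n+'0'); print(n,d['vfov'],d['cx'],d['cy'],d['t'],d['R'].round(3).tolist())
s=bot.sense(); print({k:np.round(v,4).tolist() for k,v in s.items()})
E
```

```text
top 57.75302544853886 280.0552938212024 203.1564561707296 [-0.0302936   0.55663177  0.73913792] [[-0.03, -1.0, 0.004], [-0.979, 0.029, -0.204], [0.204, -0.01, -0.979]]
side 42.83135634911443 265.9455676894005 209.482680074221 [0.54399742 0.16505885 1.20801641] [[-0.99, -0.139, 0.01], [-0.1, 0.656, -0.748], [0.097, -0.742, -0.664]]
{'clock': 0.1, 'joints': [-1.2187, 0.3328, -0.0647, 1.4608, 0.0216, 1.3499, -0.0885], 'joint_velocities': [0.0014, -0.0015, -0.0013, -0.0021, 0.0006, -0.0013, -0.0002], 'effort': [0.0004, -62.6747, 0.0484, -39.2432, 0.0162, 0.0069, 0.0001], 'ee_pos': [0.2286, 0.5813, 0.2306], 'ee_rot': [2.5957, 1.7684, -0.0016], 'force': [-0.4882, 0.3166, -0.0917], 'ft_torque': [0.0137, 0.0425, 0.0297], 'finger_gap': 0.0852}
```

View pics/top0.png

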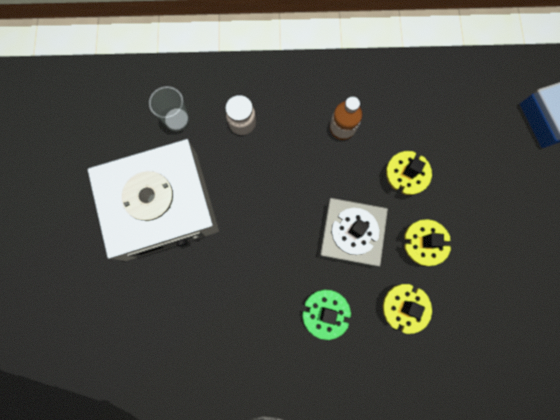

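View pics/side0.png

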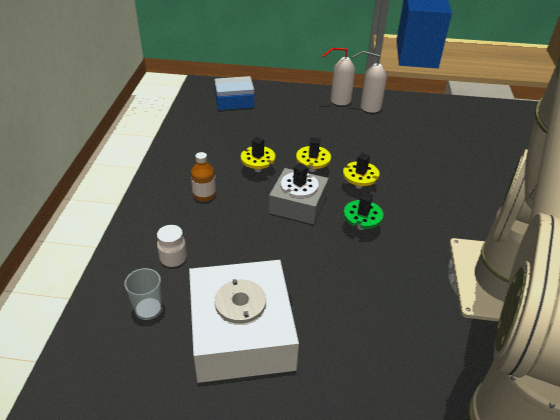

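The top picture has five rotor-like things: white at (357,231) on the grey stand, green at (327,315), and yellow at (410,172), (428,242) and (408,309). The white/aluminium one in the stand fits the description. The drive is at (148,195), with its dogs near (127,204) and (168,187). I'll measure these points and confirm the rotor in a crop.

```bash
cat >> h.py <<'E'
def plane(d,u,v,z):
    "intersect pixel rays with height z"
    f=d['depth'].shape[0]/2/math.tan(math.radians(float(d['vfov']))/2)
    u=np.asarray(u,float);v=np.asarray(v,float)
    r=np.stack([(u-d['cx'])/f,(v-d['cy'])/f,np.ones_like(u)],-1)@d['R']
    c=-d['R'].T@d['t']; return c+r*((z-c[2])/r[...,2])[...,None]
def rect(d,z,ctr,half,res=0.0005):
    "orthophoto at height z: +x up, +y left"
    n=int(2*half/res); a=(np.arange(n)+.5)*res-half
    X=np.stack(np.meshgrid(ctr[0]-a,ctr[1]-a,indexing='ij')+[np.full((n,n),z)],-1) if 0 else np.stack([*np.meshgrid(ctr[0]-a,ctr[1]-a,indexing='ij'),np.full((n,n),z)],-1)
    f=d['depth'].shape[0]/2/math.tan(math.radians(float(d['vfov']))/2)
    c=X@d['R'].T+d['t']
    return cv2.remap(np.ascontiguousarray(d['frame'][:,:,::-1]),(c[...,0]/c[...,2]*f+d['cx']).astype('f4'),(c[...,1]/c[...,2]*f+d['cy']).astype('f4'),cv2.INTER_CUBIC)
E
python3 - <<'E'
from h import *
out=[]
for n in('top0','side0'):
    d=dict(np.load('pics/'+n+'.npz')); W=world(d)
    (ru,rv),(du,dv)=((357,231),(148,195)) if n=='top0' else ((299,183),(241,300))
    R=np.median(W[rv-25:rv+25,ru-25:ru+25].reshape(-1,3),0); D=np.median(W[dv-15:dv+15,du-15:du+15].reshape(-1,3),0)
    print(n,'rough',R.round(4),D.round(4))
    def sel(c,r,z0,z1):
        m=(np.hypot(W[...,0]-c[0],W[...,1]-c[1])<r)&(W[...,2]>z0)&(W[...,2]<z1)&(d['depth']>0); return m
    for nm,c,r,z0,z1 in(('disc',R,.07,.066,.076),('handletop',R,.08,.116,.128),('standtop',R,.1,.055,.065),('spindle',D,.07,.101,.109),('dogs',D,.06,.1095,.116),('housing',D,.17,.086,.094)):
        m=sel(c,r,z0,z1); P=W[m]
        if len(P)<4: print(nm,len(P)); continue
        q=(P[:,:2]*1000).astype('f4'); (cx,cy),rad=cv2.minEnclosingCircle(q); mr=cv2.minAreaRect(q)
        print(nm,len(P),'z%.4f'%np.median(P[:,2]),'circ',round(cx,1),round(cy,1),round(rad,1),'rect',np.round(mr[0],1),np.round(mr[1],1),round(mr[2],1))
    out.append(np.hstack([rect(d,.07,R,.07,.0004),rect(d,.105,D,.07,.0004)]))
cv2.imwrite('pics/crop1.png',np.vstack(out)[:, :])
print(np.vstack(out).shape)
E
```

```text
top0 rough [ 0.4893 -0.1963  0.0689] [0.5745 0.2196 0.1038]
disc 1344 z0.0697 circ 491.1 -198.3 47.7 rect [ 491.2 -198.5] [90.9 94.6] 53.7
handletop 192 z0.1213 circ 490.8 -197.4 16.9 rect [ 490.9 -198. ] [26.2 26.7] 53.6
standtop 1779 z0.0595 circ 490.7 -198.0 84.3 rect [ 491.2 -198.4] [120.7 120.5] 77.7
spindle 1705 z0.1043 circ 569.1 216.2 50.4 rect [569.3 216. ] [98.6 98.2] 80.5
dogs 39 z0.1112 circ 570.3 216.7 45.5 rect [569.2 216.2] [ 8.4 90.9] 24.8
housing 7688 z0.0893 circ 589.7 222.0 155.6 rect [602.5 226. ] [259.  211.5] 16.0
side0 rough [ 0.4938 -0.1915  0.0612] [0.57   0.2105 0.1058]
disc 556 z0.0716 circ 486.6 -195.8 55.1 rect [ 490.4 -198.7] [103.8  95.6] 43.6
handletop 96 z0.1226 circ 493.4 -196.0 19.1 rect [ 494.1 -195.5] [30.6 27.7] 54.4
standtop 767 z0.0614 circ 492.9 -196.5 84.0 rect [ 493.9 -196.5] [125.7 121.2] 77.6
spindle 1486 z0.1061 circ 569.9 217.5 51.8 rect [570.5 219.2] [ 99.6 100.5] 31.4
dogs 58 z0.1113 circ 571.6 217.9 46.8 rect [574.5 216.2] [81.3 77.9] 66.6
housing 6640 z0.0912 circ 571.5 218.9 140.2 rect [571.3 217.4] [190.  214.7] 16.2
(700, 700, 3)
```

View pics/crop1.png

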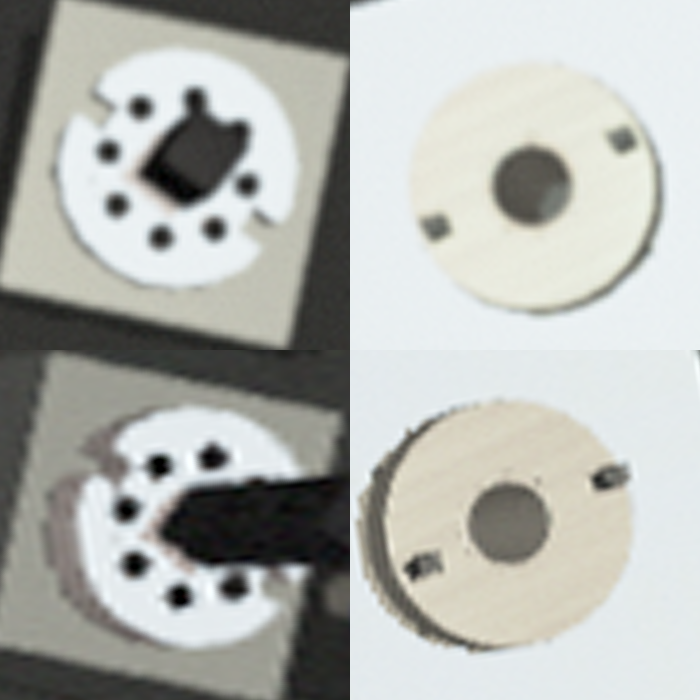

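The crop confirms the white rotor, seated in the grey stand with notches at (100,103) and (268,225). Its centre is (491,-198) mm, with the disc top at 70 mm and the handle top at 122 mm, as specified. The notch axis gives a yaw of -36.2°, and the handle agrees at 53.6-90.

The spindle centre is (569.5,216.3) mm with its face at 105 mm. The dogs at (622,140) and (435,227) give a yaw of 25°, against 16° for the housing. The jaw is now at 68.5° and needs -36.2°.

Emit:
arm_command:
  moves:
    - {"travel":[22,-33,2],"rotation":[0,0,-6.5],"jaw":0}
    - {"travel":[44,-66,4],"rotation":[0,0,-13],"jaw":0}
    - {"travel":[66,-99,6],"rotation":[0,0,-19.5],"jaw":0}
    - {"travel":[88,-132,8],"rotation":[0,0,-26],"jaw":0}
    - {"travel":[110,-165,10],"rotation":[0,0,-32.5],"jaw":0}
    - {"travel":[132,-198,10],"rotation":[0,0,-39],"jaw":0}
    - {"travel":[154,-231,10],"rotation":[0,0,-45.5],"jaw":0}
    - {"travel":[176,-264,10],"rotation":[0,0,-52],"jaw":0}
  newtons: 60

```text
clock: 0.77
ee_pos: [0.4054, 0.3157, 0.2413]
ee_rot: [-3.11, -0.443, 0.0]
force: [1.0, 0.2, 0.1]
finger_gap: 0.0852
```

Emit:
arm_command:
  moves:
    - {"travel":[5,-37,0],"rotation":[0,0,-6.5],"jaw":0}
    - {"travel":[10,-74,0],"rotation":[0,0,-13],"jaw":0}
    - {"travel":[15,-111,0],"rotation":[0,0,-19.5],"jaw":0}
    - {"travel":[20,-148,0],"rotation":[0,0,-26],"jaw":0}
    - {"travel":[25,-185,0],"rotation":[0,0,-32.5],"jaw":0}
    - {"travel":[30,-222,0],"rotation":[0,0,-39],"jaw":0}
    - {"travel":[35,-259,0],"rotation":[0,0,-45.5],"jaw":0}
    - {"travel":[40,-296,0],"rotation":[0,0,-52.7],"jaw":0}

```text
clock: 1.43
ee_pos: [0.4444, 0.0198, 0.2413]
ee_rot: [-2.984, 0.982, 0.0]
force: [-0.1, 0.4, -0.7]
finger_gap: 0.0853
```

Emit:
arm_command:
  moves:
    - {"travel":[8,-37,0],"rotation":[0,0,0],"jaw":0}
    - {"travel":[16,-74,0],"rotation":[0,0,0],"jaw":0}
    - {"travel":[24,-111,-10],"rotation":[0,0,0],"jaw":0}
    - {"travel":[31,-148,-20],"rotation":[0,0,0],"jaw":0}
    - {"travel":[38,-182,-30],"rotation":[0,0,0],"jaw":0}
    - {"travel":[44,-207,-40],"rotation":[0,0,0],"jaw":0}
    - {"travel":[46,-217,-50],"rotation":[0,0,0],"jaw":0}
    - {"travel":[46,-217,-60],"rotation":[0,0,0],"jaw":0}

```text
clock: 2.1
ee_pos: [0.4903, -0.1984, 0.1806]
ee_rot: [2.983, -0.98, -0.0]
force: [-0.3, 0.3, 0.3]
finger_gap: 0.0857
```

```bash
python3 - <<'E'
from h import *
s=bot.sense(); r=s['ee_rot']; print(s['clock'],s['ee_pos'],r,math.degrees(2*math.atan2(r[1],r[0])))
d=grab('top','top1'); e=grab('side','side1')
print(pix(d,(.491,-.198,.1)),pix(e,(.491,-.198,.1)))
cv2.imwrite('pics/ab1.png',np.hstack([d['frame'][130:350,230:480,::-1],cv2.resize(e['frame'][60:280,180:430,::-1],(250,220))]))
E
```

```text
2.1 [ 0.49027601 -0.19836293  0.18056873] [ 2.98291504e+00 -9.80059783e-01 -4.27895499e-05] -36.3766742137997
(np.float64(358.5310877170823), np.float64(228.80755224321564)) (np.float64(300.54415966143955), np.float64(173.93911640446026))
```

View pics/ab1.png

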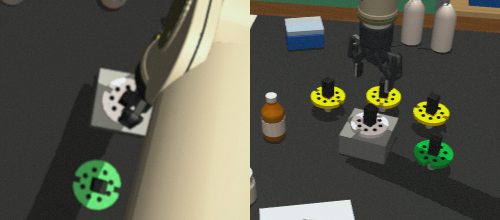

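The side view (right panel) shows the open fingers straddling the axis above the black handle, at about (370,105), clear of the yellow rotors. I'll lower to a TCP height of 79 mm, then close.

Emit:
arm_command:
  moves:
    - {"travel":[0.7,0.3,-16],"rotation":[0,0,0],"jaw":0}
    - {"travel":[0.7,0.3,-32],"rotation":[0,0,0],"jaw":0}
    - {"travel":[0.7,0.3,-48],"rotation":[0,0,0],"jaw":0}
    - {"travel":[0.7,0.3,-64],"rotation":[0,0,0],"jaw":0}
    - {"travel":[0.7,0.3,-78],"rotation":[0,0,0],"jaw":0}
    - {"travel":[0.7,0.3,-90],"rotation":[0,0,0],"jaw":0}
    - {"travel":[0.7,0.3,-98],"rotation":[0,0,0],"jaw":0}
    - {"travel":[0.7,0.3,-101],"rotation":[0,0,0],"jaw":0}

```text
clock: 2.87
ee_pos: [0.4913, -0.194, 0.0795]
ee_rot: [-2.987, 0.972, 0.002]
force: [-0.7, 0.4, 0.7]
finger_gap: 0.0853
```

Emit:
arm_command:
  moves:
    - {"travel":[0,0,0],"rotation":[0,0,0],"jaw":0.5}
    - {"travel":[0,0,0],"rotation":[0,0,0],"jaw":1}
    - {"travel":[0,0,0],"rotation":[0,0,0],"jaw":1}
    - {"travel":[0,0,0],"rotation":[0,0,0],"jaw":1}
    - {"travel":[0,0,0],"rotation":[0,0,0],"jaw":1}
    - {"travel":[0,0,0],"rotation":[0,0,0],"jaw":1}
    - {"travel":[0,0,0],"rotation":[0,0,0],"jaw":1}
    - {"travel":[0,0,0],"rotation":[0,0,0],"jaw":1}

```text
clock: 3.53
ee_pos: [0.4919, -0.1952, 0.081]
ee_rot: [-2.986, 0.974, -0.002]
force: [0.2, 0.9, 5.9]
finger_gap: 0.0252
```

Emit:
arm_command:
  moves:
    - {"travel":[0,0,0],"rotation":[0,0,0],"jaw":1}
    - {"travel":[0,0,0],"rotation":[0,0,0],"jaw":1}
    - {"travel":[0,0,0],"rotation":[0,0,0],"jaw":1}
    - {"travel":[0,0,0],"rotation":[0,0,0],"jaw":1}

```text
clock: 3.87
ee_pos: [0.492, -0.1952, 0.081]
ee_rot: [-2.986, 0.974, -0.002]
force: [0.1, -0.3, 6.5]
finger_gap: 0.0253
```

```bash
python3 - <<'E'
from h import *
s=bot.sense(); print({k:np.round(v,4).tolist() for k,v in s.items()})
e=grab('side','side2');d=grab('top','top2')
u,v=map(int,pix(e,(.491,-.196,.1)))
cv2.imwrite('pics/c2.png',cv2.resize(e['frame'][v-60:v+50,u-70:u+70,::-1],None,fx=5,fy=5,interpolation=cv2.INTER_CUBIC))
W=world(e)
E
```

```text
{'clock': 3.8667, 'joints': [-0.3305, 0.3155, 0.7214, 1.9168, -0.2468, 0.9974, -0.1292], 'joint_velocities': [0.0001, -0.0002, -0.0017, 0.0002, 0.0031, -0.0008, 0.0001], 'effort': [0.0436, -40.7661, 7.8599, -30.796, 0.0147, -0.3516, 0.0013], 'ee_pos': [0.492, -0.1952, 0.081], 'ee_rot': [-2.9864, 0.9743, -0.0018], 'force': [0.1077, -0.3334, 6.4531], 'ft_torque': [0.0894, 0.204, 0.0176], 'finger_gap': 0.0253}
```

View pics/c2.png

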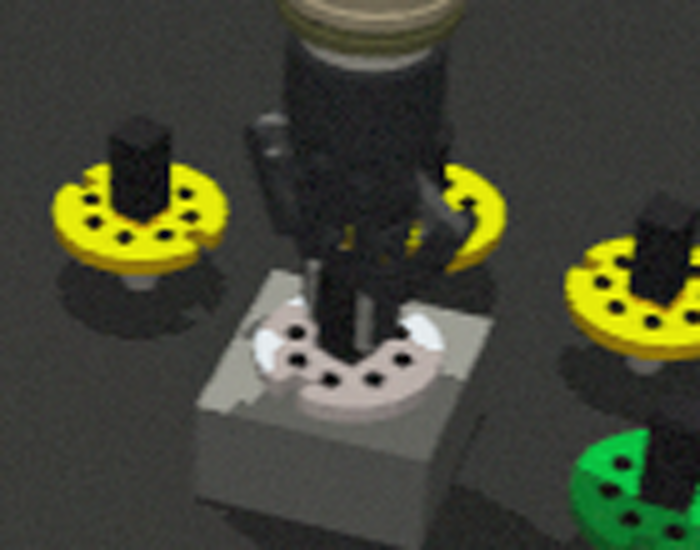

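The handle is gripped at a gap of 25.3 mm. In the crop the fingers stand on the handle at about (350,300) and the disc is still level in the stand. I'll lift.

Emit:
arm_command:
  moves:
    - {"travel":[0,0,0],"rotation":[0,0,0],"jaw":1}
    - {"travel":[0,0,8],"rotation":[0,0,0],"jaw":1}
    - {"travel":[0,0,20],"rotation":[0,0,0],"jaw":1}
    - {"travel":[0,0,40],"rotation":[0,0,0],"jaw":1}
    - {"travel":[0,0,65],"rotation":[0,0,0],"jaw":1}
    - {"travel":[0,0,90],"rotation":[0,0,0],"jaw":1}
    - {"travel":[0,0,115],"rotation":[0,0,0],"jaw":1}
    - {"travel":[0,0,130],"rotation":[0,0,0],"jaw":1}
  newtons: 80

```text
clock: 4.63
ee_pos: [0.4917, -0.1956, 0.2135]
ee_rot: [-2.986, 0.975, -0.004]
force: [0.0, 0.2, -4.7]
finger_gap: 0.0254
```

Emit:
arm_command:
  moves:
    - {"travel":[3,15,1],"rotation":[0,0,3],"jaw":1}
    - {"travel":[8,42,2],"rotation":[0,0,7],"jaw":1}
    - {"travel":[13,70,3],"rotation":[0,0,11],"jaw":1}
    - {"travel":[18,98,4],"rotation":[0,0,15],"jaw":1}
    - {"travel":[23,126,5],"rotation":[0,0,19],"jaw":1}
    - {"travel":[28,154,5],"rotation":[0,0,23],"jaw":1}
    - {"travel":[33,182,5],"rotation":[0,0,27],"jaw":1}
    - {"travel":[39,208,5],"rotation":[0,0,31],"jaw":1}

```text
clock: 5.3
ee_pos: [0.5299, 0.0149, 0.2154]
ee_rot: [-3.139, 0.133, 0.001]
force: [0.4, -0.5, -4.5]
finger_gap: 0.025
```

Emit:
arm_command:
  moves:
    - {"travel":[5,28,0],"rotation":[0,0,4],"jaw":1}
    - {"travel":[10,56,0],"rotation":[0,0,8],"jaw":1}
    - {"travel":[15,84,0],"rotation":[0,0,12],"jaw":1}
    - {"travel":[20,112,0],"rotation":[0,0,16],"jaw":1}
    - {"travel":[25,140,0],"rotation":[0,0,20],"jaw":1}
    - {"travel":[30,168,0],"rotation":[0,0,24],"jaw":1}
    - {"travel":[35,190,0],"rotation":[0,0,28],"jaw":1}
    - {"travel":[38,203,0],"rotation":[0,0,30.4],"jaw":1}

```text
clock: 5.97
ee_pos: [0.5678, 0.2207, 0.2147]
ee_rot: [-3.061, -0.702, 0.001]
force: [-0.4, 0.6, -4.6]
finger_gap: 0.0253
```

Emit:
arm_command:
  moves:
    - {"travel":[0,0,0],"rotation":[0,0,0],"jaw":1}
    - {"travel":[0,0,0],"rotation":[0,0,0],"jaw":1}

```text
clock: 6.13
ee_pos: [0.5681, 0.2174, 0.2147]
ee_rot: [3.064, 0.691, -0.002]
force: [0.3, -1.3, -4.6]
finger_gap: 0.0248
```

```bash
python3 - <<'E'
from h import *
s=bot.sense(); print({k:np.round(v,4).tolist() for k,v in s.items() if k!='effort'}); r=s['ee_rot']; print(math.degrees(2*math.atan2(r[1],r[0])))
z0=s['ee_pos'][2]-.0195+.01
for n in('top','side'):
    d=grab(n,n+'3'); W=world(d); p=s['ee_pos']
    u,v=map(int,pix(d,(p[0],p[1],z0-.01))); print(n,u,v)
    m=(np.hypot(W[...,0]-p[0],W[...,1]-p[1])<.055)&(abs(W[...,2]-z0)<.008)&(d['depth']>0)
    P=W[m]; print(len(P),np.median(P[:,2]) if len(P) else 0)
    cv2.imwrite('pics/%s3c.png'%n,cv2.resize(d['frame'][max(v-60,0):v+60,max(u-70,0):u+70,::-1],None,fx=4,fy=4,interpolation=cv2.INTER_CUBIC))
a=cv2.imread('pics/top3c.png');b=cv2.imread('pics/side3c.png'); h=480
cv2.imwrite('pics/ab3.png',cv2.resize(np.hstack([a[:h,:560],b[:h,:560]]),None,fx=.7,fy=.7))
E
```

```text
{'clock': 6.1333, 'joints': [-0.7553, 0.3127, 0.3924, 1.5509, -0.1218, 1.3035, 0.096], 'joint_velocities': [0.017, -0.019, 0.0326, 0.018, 0.0089, -0.0008, -0.0103], 'ee_pos': [0.5681, 0.2174, 0.2147], 'ee_rot': [3.064, 0.6911, -0.0017], 'force': [0.263, -1.2591, -4.6444], 'ft_torque': [-0.0002, 0.0334, 0.0034], 'finger_gap': 0.0248}
25.422815624853488
top 128 184
1264 0.20311469988088687
side 240 267
1160 0.20497096330251813
```

View pics/ab3.png

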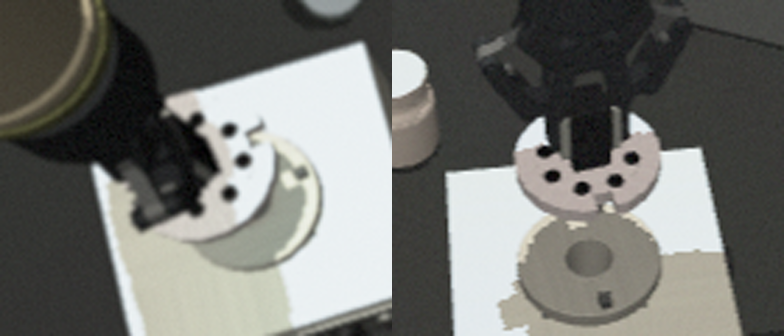

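The top crop shows the rotor held level over the spindle, and the side crop has its near notch at (604,200) lined up above the dog at (604,298). I'll measure the disc-to-spindle offset in each camera's own frame so that calibration errors cancel.

```bash
cat >> h.py <<'E'
from scipy.optimize import least_squares
def disc(d,p,z,r,tol=.004):
    W=world(d); m=(np.hypot(W[...,0]-p[0],W[...,1]-p[1])<.062)&(abs(W[...,2]-z)<tol)&(d['depth']>0)
    v,u=np.nonzero(m); X=plane(d,u,v,z)[:,:2]
    H=X[cv2.convexHull(np.stack([u,v],1).astype(np.int32),returnPoints=False)[:,0]]
    f=least_squares(lambda c:np.hypot(*(H-c).T)-r,p[:2],loss='soft_l1',f_scale=.0007)
    return f.x, len(H), np.median(abs(f.fun)), np.median(W[m][:,2])
E
python3 - <<'E'
from h import *
for n in('top','side'):
    a=dict(np.load(f'pics/{n}0.npz')); b=dict(np.load(f'pics/{n}3.npz')); zt=.2031 if n=='top' else .205
    S=disc(a,(.5695,.2163),.105+(-.0007 if n=='top' else .001),.050); D=disc(b,(.5681,.2174),zt,.047)
    print(n,'spindle',S,'\n  disc',D,'\n  go',((S[0]-D[0])*1000).round(1))
    o=rect(b,zt,D[0],.06,.0004); cv2.imwrite(f'pics/o_{n}.png',o)
cv2.imwrite('pics/o3.png',np.hstack([cv2.imread('pics/o_top.png'),cv2.imread('pics/o_side.png')]))
E
```

```text
top spindle (array([0.56901602, 0.21525254]), 29, np.float64(0.00033034294642869666), np.float64(0.10426408179423056)) 
  disc (array([0.56820598, 0.2129142 ]), 20, np.float64(0.00021732385919558117), np.float64(0.20312900149795526)) 
  go [0.8 2.3]
side spindle (array([0.5708347 , 0.21960188]), 30, np.float64(0.0005918031829716501), np.float64(0.1061378892562256)) 
  disc (array([0.57011262, 0.21613576]), 24, np.float64(0.000711961227173416), np.float64(0.2050424441850848)) 
  go [0.7 3.5]
```

View pics/o3.png

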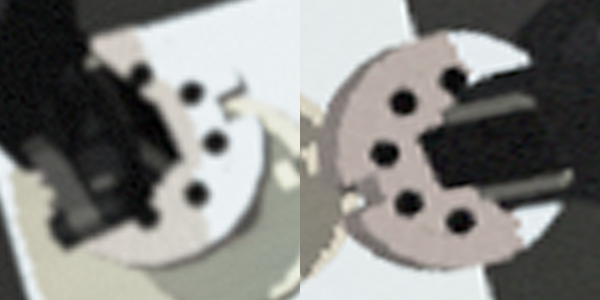

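Emit:
arm_command:
  moves:
    - {"travel":[0.4,1.5,0],"rotation":[0,0,0],"jaw":1}
    - {"travel":[0.8,2.8,-5],"rotation":[0,0,0],"jaw":1}
    - {"travel":[0.8,2.8,-13],"rotation":[0,0,0],"jaw":1}
    - {"travel":[0.8,2.8,-21],"rotation":[0,0,0],"jaw":1}
    - {"travel":[0.8,2.8,-28],"rotation":[0,0,0],"jaw":1}
    - {"travel":[0.8,2.8,-33],"rotation":[0,0,0],"jaw":1}
    - {"travel":[0.8,2.8,-36],"rotation":[0,0,0],"jaw":1}
    - {"travel":[0.8,2.8,-36],"rotation":[0,0,0],"jaw":1}

```text
clock: 6.9
ee_pos: [0.5689, 0.2185, 0.1783]
ee_rot: [3.065, 0.687, -0.002]
force: [-0.5, 0.1, -3.9]
finger_gap: 0.0248
```

```bash
python3 - <<'E'
from h import *
s=bot.sense(); r=s['ee_rot']; print(s['ee_pos'],s['force'],math.degrees(2*math.atan2(r[1],r[0])))
for n in('top','side'):
    a=dict(np.load(f'pics/{n}0.npz')); b=grab(n,n+'4'); z=-.0007 if n=='top' else .001
    S=disc(a,(.5695,.2163),.105+z,.050); D=disc(b,s['ee_pos'],s['ee_pos'][2]-.0105+z,.047)
    print(n,'disc',D,'go',((S[0]-D[0])*1000).round(1))
E
```

```text
[0.56888657 0.21853565 0.17833651] [-0.48187847  0.06077318 -3.92939886] 25.261489212640363
top disc (array([0.5689641 , 0.21383388]), 21, np.float64(0.00027180351783564344), np.float64(0.16676652875023817)) go [0.1 1.4]
side disc (array([0.57078653, 0.21939955]), 21, np.float64(0.0006617552370835611), np.float64(0.1691228648522325)) go [0.  0.2]
```

Emit:
arm_command:
  moves:
    - {"travel":[0,0.8,-5],"rotation":[0,0,0],"jaw":1}
    - {"travel":[0,0.8,-10],"rotation":[0,0,0],"jaw":1}
    - {"travel":[0,0.8,-15],"rotation":[0,0,0],"jaw":1}
    - {"travel":[0,0.8,-20],"rotation":[0,0,0],"jaw":1}
    - {"travel":[0,0.8,-25],"rotation":[0,0,0],"jaw":1}
    - {"travel":[0,0.8,-30],"rotation":[0,0,0],"jaw":1}
    - {"travel":[0,0.8,-35],"rotation":[0,0,0],"jaw":1}
    - {"travel":[0,0.8,-38],"rotation":[0,0,0],"jaw":1}

```text
clock: 7.67
ee_pos: [0.5691, 0.2194, 0.1404]
ee_rot: [3.065, 0.687, -0.001]
force: [0.4, -1.2, -5.0]
finger_gap: 0.0251
```

Emit:
arm_command:
  moves:
    - {"travel":[0,0,-1],"rotation":[0,0,0],"jaw":1}
    - {"travel":[0,0,-2],"rotation":[0,0,0],"jaw":1}
    - {"travel":[0,0,-3],"rotation":[0,0,0],"jaw":1}
    - {"travel":[0,0,-4],"rotation":[0,0,0],"jaw":1}
    - {"travel":[0,0,-4],"rotation":[0,0,0],"jaw":1}

```text
clock: 8.08
ee_pos: [0.5693, 0.2195, 0.1373]
ee_rot: [-3.065, -0.687, -0.0]
force: [-0.2, 0.0, -4.8]
finger_gap: 0.0252
```

Emit:
arm_command:
  moves:
    - {"travel":[0,0,-1],"rotation":[0,0,0],"jaw":1}
    - {"travel":[0,0,-2],"rotation":[0,0,0],"jaw":1}
    - {"travel":[0,0,-3],"rotation":[0,0,0],"jaw":1}
    - {"travel":[0,0,-4],"rotation":[0,0,0],"jaw":1}
    - {"travel":[0,0,-4.5],"rotation":[0,0,0],"jaw":1}
    - {"travel":[0,0,-4.5],"rotation":[0,0,0],"jaw":1}

```text
clock: 8.58
ee_pos: [0.5692, 0.2195, 0.1327]
ee_rot: [-3.066, -0.687, 0.0]
force: [-0.4, -0.2, -4.2]
finger_gap: 0.0252
```

Emit:
arm_command:
  moves:
    - {"travel":[0,0,-1],"rotation":[0,0,0],"jaw":1}
    - {"travel":[0,0,-2],"rotation":[0,0,0],"jaw":1}
    - {"travel":[0,0,-2],"rotation":[0,0,0],"jaw":1}

```text
clock: 8.83
ee_pos: [0.5692, 0.2195, 0.1306]
ee_rot: [3.065, 0.687, -0.0]
force: [-0.2, 0.6, -5.4]
finger_gap: 0.0251
```

Emit:
arm_command:
  moves:
    - {"travel":[0,0,-0.7],"rotation":[0,0,0],"jaw":1}
    - {"travel":[0,0,-1.4],"rotation":[0,0,0],"jaw":1}
    - {"travel":[0,0,-2.1],"rotation":[0,0,0],"jaw":1}
    - {"travel":[0,0,-2.8],"rotation":[0,0,0],"jaw":1}
    - {"travel":[0,0,-2.8],"rotation":[0,0,0],"jaw":1}

```text
clock: 9.25
ee_pos: [0.5692, 0.2195, 0.1278]
ee_rot: [3.066, 0.687, -0.0]
force: [0.4, -0.1, -4.1]
finger_gap: 0.0249
```

Emit:
arm_command:
  moves:
    - {"travel":[0,0,-0.7],"rotation":[0,0,0],"jaw":1}
    - {"travel":[0,0,-1.4],"rotation":[0,0,0],"jaw":1}
    - {"travel":[0,0,-2.1],"rotation":[0,0,0],"jaw":1}
    - {"travel":[0,0,-2.1],"rotation":[0,0,0],"jaw":1}

```text
clock: 9.58
ee_pos: [0.5693, 0.2195, 0.1261]
ee_rot: [-3.065, -0.687, -0.0]
force: [-0.8, -0.6, -3.3]
finger_gap: 0.0252
```

It has gone 7 mm past dog-top height without resistance, so the notches appear to be over the dogs. I'll press in small steps.

Emit:
arm_command:
  moves:
    - {"travel":[0,0,-0.5],"rotation":[0,0,0],"jaw":1}
    - {"travel":[0,0,-1],"rotation":[0,0,0],"jaw":1}
    - {"travel":[0,0,-1.5],"rotation":[0,0,0],"jaw":1}
    - {"travel":[0,0,-1.5],"rotation":[0,0,0],"jaw":1}

```text
clock: 9.92
ee_pos: [0.5693, 0.2196, 0.126]
ee_rot: [-3.065, -0.687, -0.001]
force: [-7.5, -2.6, 10.7]
finger_gap: 0.0252
```

Emit:
arm_command:
  moves:
    - {"travel":[-0.4,-0.2,0],"rotation":[0,0,0],"jaw":1}
    - {"travel":[-0.6,-0.2,-0.3],"rotation":[0,0,0],"jaw":1}
    - {"travel":[-0.6,-0.2,-0.5],"rotation":[0,0,0],"jaw":1}
    - {"travel":[-0.6,-0.2,-0.5],"rotation":[0,0,0],"jaw":1}

```text
clock: 10.25
ee_pos: [0.5693, 0.2196, 0.126]
ee_rot: [-3.065, -0.687, -0.003]
force: [-4.9, -1.7, 12.5]
finger_gap: 0.0253
```

```bash
python3 - <<'E'
from h import *
s=bot.sense(); r=s['ee_rot']; print(s['ee_pos'],s['force'],s['ft_torque'],math.degrees(2*math.atan2(r[1],r[0])))
o=[]
for n in('top','side'):
    b=grab(n,n+'5'); z=-.0007 if n=='top' else .001
    W=world(b); m=(np.hypot(W[...,0]-.5695,W[...,1]-.217)<.05)&(abs(W[...,2]-.115)<.006)&(b['depth']>0)&(b['frame'].min(-1)>90)
    P=W[m]; A=np.c_[P[:,:2]-[.5695,.217],np.ones(len(P))]; print(n,len(P),'plane',np.linalg.lstsq(A,P[:,2],rcond=None)[0].round(4))
    o.append(rect(b,.115+z,(.569,.217),.06,.0004))
cv2.imwrite('pics/o5.png',np.hstack(o))
E
```

```text
[0.56934926 0.21955625 0.12600155] [-4.86482127 -1.68341803 12.54421139] [-5.60651553e-01  1.37581385e+00  1.26207067e-03] -334.7414676957472
top 894 plane [0.0027 0.0043 0.1143]
side 924 plane [ 0.0058 -0.0227  0.1162]
```

View pics/o5.png

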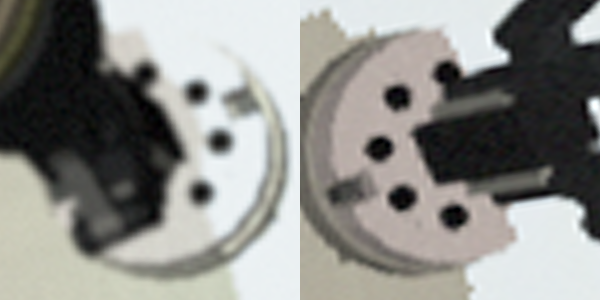

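The disc top reads 114.3 mm (top camera) and 116.2 mm (side camera). Both cameras carried the same bias on the spindle, so this is home at 115 mm. The dogs show inside both notches, at (240,100) and (350,190). I'll press slightly more, then relax, release and retreat.

Emit:
arm_command:
  moves:
    - {"travel":[-0.3,-0.1,-0.2],"rotation":[0,0,0],"jaw":1}
    - {"travel":[-0.3,-0.1,-0.4],"rotation":[0,0,0],"jaw":1}
    - {"travel":[-0.3,-0.1,-0.4],"rotation":[0,0,0],"jaw":1}
    - {"travel":[-0.3,-0.1,-0.4],"rotation":[0,0,0],"jaw":1}

```text
clock: 10.68
ee_pos: [0.5694, 0.2195, 0.126]
ee_rot: [-3.064, -0.687, -0.004]
force: [-5.3, -1.5, 15.2]
finger_gap: 0.0251
```

Emit:
arm_command:
  moves:
    - {"travel":[0,0,-0.1],"rotation":[0,0,0],"jaw":1}
    - {"travel":[0,0,0],"rotation":[0,0,0],"jaw":1}
    - {"travel":[0,0,0.5],"rotation":[0,0,0],"jaw":1}
    - {"travel":[0,0,1],"rotation":[0,0,0],"jaw":1}
    - {"travel":[0,0,1],"rotation":[0,0,0],"jaw":1}

```text
clock: 11.1
ee_pos: [0.5694, 0.2195, 0.126]
ee_rot: [-3.065, -0.687, -0.004]
force: [-0.9, -0.1, 7.7]
finger_gap: 0.0253
```

Emit:
arm_command:
  moves:
    - {"travel":[0,0,0],"rotation":[0,0,0],"jaw":0.6}
    - {"travel":[0,0,0],"rotation":[0,0,0],"jaw":0.4}
    - {"travel":[0,0,0],"rotation":[0,0,0],"jaw":0.2}
    - {"travel":[0,0,0],"rotation":[0,0,0],"jaw":0}
    - {"travel":[0,0,0],"rotation":[0,0,0],"jaw":0}
    - {"travel":[0,0,0],"rotation":[0,0,0],"jaw":0}
    - {"travel":[0,0,0],"rotation":[0,0,0],"jaw":0}
    - {"travel":[0,0,0],"rotation":[0,0,0],"jaw":0}

```text
clock: 11.77
ee_pos: [0.5684, 0.2193, 0.1245]
ee_rot: [-3.066, -0.687, -0.0]
force: [0.4, 0.8, -0.6]
finger_gap: 0.0852
```

Emit:
arm_command:
  moves:
    - {"travel":[0,0,5],"rotation":[0,0,0],"jaw":0}
    - {"travel":[0,0,15],"rotation":[0,0,0],"jaw":0}
    - {"travel":[0,0,30],"rotation":[0,0,0],"jaw":0}
    - {"travel":[0,0,50],"rotation":[0,0,0],"jaw":0}
    - {"travel":[0,0,75],"rotation":[0,0,0],"jaw":0}
    - {"travel":[0,0,100],"rotation":[0,0,0],"jaw":0}
    - {"travel":[0,0,125],"rotation":[0,0,0],"jaw":0}
    - {"travel":[0,0,135],"rotation":[0,0,0],"jaw":0}

```text
clock: 12.43
ee_pos: [0.5696, 0.2195, 0.2643]
ee_rot: [-3.064, -0.686, -0.008]
force: [1.3, -0.7, 0.2]
finger_gap: 0.0856
```

Emit:
arm_command:
  moves:
    - {"travel":[-8,-25,0],"rotation":[0,0,0],"jaw":0}
    - {"travel":[-16,-55,0],"rotation":[0,0,0],"jaw":0}
    - {"travel":[-24,-85,0],"rotation":[0,0,0],"jaw":0}
    - {"travel":[-32,-115,0],"rotation":[0,0,0],"jaw":0}
    - {"travel":[-40,-145,0],"rotation":[0,0,0],"jaw":0}
    - {"travel":[-48,-175,0],"rotation":[0,0,0],"jaw":0}
    - {"travel":[-56,-205,0],"rotation":[0,0,0],"jaw":0}
    - {"travel":[-60,-215,0],"rotation":[0,0,0],"jaw":0}

```text
clock: 13.1
ee_pos: [0.5074, -0.0008, 0.2601]
ee_rot: [3.067, 0.679, 0.001]
force: [0.4, -0.8, -0.8]
finger_gap: 0.0855
```

```bash
python3 - <<'E'
from h import *
s=bot.sense(); print(s['clock'],s['ee_pos'],s['force'])
o=[]
for n in('top','side'):
    b=grab(n,n+'6'); z=-.0007 if n=='top' else .001
    W=world(b); m=(np.hypot(W[...,0]-.5695,W[...,1]-.217)<.05)&(abs(W[...,2]-.115)<.006)&(b['depth']>0)&(b['frame'].min(-1)>90)
    P=W[m]; A=np.c_[P[:,:2]-[.5695,.217],np.ones(len(P))]; print(n,len(P),'plane',np.linalg.lstsq(A,P[:,2],rcond=None)[0].round(4))
    o.append(cv2.resize(b['frame'][:,:,::-1],(400,300)))
    o.append(cv2.resize(rect(b,.115+z,(.569,.217),.06,.0004),(400,400))[50:350])
cv2.imwrite('pics/o6.png',np.vstack([np.hstack(o[:2]),np.hstack(o[2:])]))
E
```

```text
13.1 [ 0.5074396  -0.00078565  0.26006526] [ 0.41453059 -0.79930133 -0.75384779]
top 0 plane [0. 0. 0.]
side 1113 plane [ 0.0063 -0.0144  0.1161]
```

View pics/o6.png

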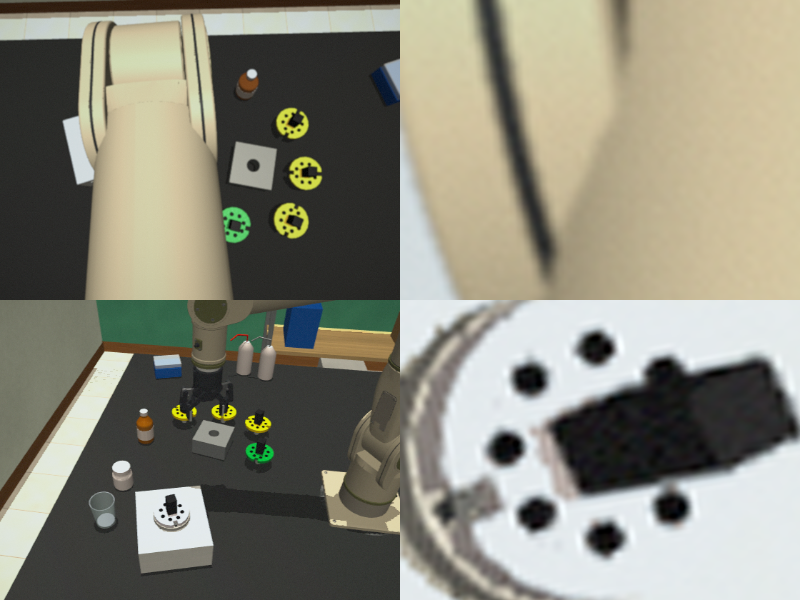

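The side view shows the rotor level on the spindle with the dog inside the notch at (470,500) in the crop. The bottle, jar and beaker stand where they were. I'll hand in.

```bash
python3 -c "
from h import *
print(hand_in())"
```

```text
the job is handed in; nothing more can be done
None
```

The rotor is fitted on the spinner's spindle, pressed home, level and released, and I handed the job in at about 13 s of the 64 s allowed.

- **Fit:** I took the white rotor from the grey stand, turned it about 61° to match the dogs seen in the pictures, and lowered it. The notches went straight over the dogs without resistance, so I did not need to turn it under a light push.
- **Press:** The wrist read about 15 N at the final push, or roughly 20 N on the spindle counting the rotor's weight. A sideways force of up to 8 N showed up while pressing. I eased it, and it was under 1 N before I let go.
- **Seated check:** Before release both cameras agreed with the disc top being at 115 mm, which is fully home, and a dog showed in each notch. After release the side camera still read 116.1 mm; it reads about 1 mm high, as it did on the bare spindle.
- **Level check:** The fitted tilt was no more than about 0.015 rad after release. I take that as camera noise.
- **Not checked:** The arm blocked the top camera after release, so the final check rests on the side camera alone. It showed the bottle, jar and beaker standing, apparently where they were; I did not measure their positions.

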